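# Function test of an infrared gas detector with the sealed check cell

### The arm

A 6-joint arm with a two-finger parallel gripper is mounted at the origin on a cart in front of the work surface, level with it; the furniture and walls round the work are solid. World frame = base frame: x ahead of the robot, y to its left, z up, the work surface at z = 0. Lengths are in m, angles in rad, forces in N, time in s.
With the tool pointing down it reaches from about 0.375 to 0.975 m from the base axis. Payload 3.8 kg.
Tool frame: the origin (TCP) lies midway between the tips of the shut fingers; the grasp point (between the pads) lies 19 mm behind it; z points along the fingers, y is the line along which they close (so a half turn about z gives the same grasp; the last joint's range is limited). The gripper opens to 85 mm and grips with 20 to 120 N. Pads are 22 mm wide; open, the fingers measure 114 mm over their backs; the gripper's body (76 mm by 85 mm) begins 54 mm behind the grasp point. The pads swing forward as they close: fully open they stand 13 mm farther back than shut.
Start: joints at [-1.208, 0.264, 1.604, -0, 1.274, -0.037], TCP at [0.263, -0.622, 0.231] pointing down, gripper open.
Joint ranges: [-2.63, 2.63], [-0.94, 2.18], [0.31, 2.57], [-1.31, 4.45], [0, 2.66], [-2.55, 2.55]. Speed limits (rad/s): [2.57, 2.57, 3.14, 3.14, 3.14, 3.14].

### API

Orientations are given as a rotation vector (axis times angle).
In Python, from workcell import bot gives the robot as it stands.
- The arm moves only by the tool step_arm, never from a script. Its argument "motion" is a list of rows, each a list of 5 numbers: the finger opening in cm, from 0 to 8.54, then the shift along the tool's x, y, z in cm, then the turn about the tool's z in degrees. In form: [[claw, dx, dy, dz, twist], ...]. A call has 1 to 20 rows; each row is the pose to reach, as a shift and turn from the pose commanded when the call began, along the tool's axes at that moment; what a row does not reach only later rows make up. A row lasts 1/10 s, in which the tool goes at most 50 mm and 8.59 degrees, less where a joint would pass 70% of its speed; a pose out of reach is approached as far as the arm can. A call with a gripper value outside its range is refused whole. The fingers move at their own pace and stop on an object; "force" is the grip in N (left out, the last holds). Time passes only in rows, so rows that repeat a pose let the fingers close. It gives the time, the measured TCP pose, the force, the opening and the grip force at its end, in the units of the state.
- bot.read_state(): the state, without advancing time (a new reading comes with each control period).
- bot.read_camera(name): name is "scene" or "side" or "wrist"; returns (picture, depth): 400x640x3 uint8, red, green, blue; 400x640 float32, m along the optical axis (not along the pixel's ray), 0 where there is no reading.
- bot.calibration(name): a dict with "mtx" (3x3 intrinsics, pixels), "origin" and "orientation" of the camera in the world; the wrist camera has in their place "T_tool_cam" (4x4, takes a point from camera to tool coordinates, whose origin is the TCP and whose axes are the flange's). Camera axes: x right, y up, looking along -z (the intrinsics and any distortion apply to the point x, -y, -z); pixel columns grow to the right and rows downward; lengths in m; the calibration is good to about 2 mm. A picture is of the moment at which its call begins: read the wrist's pose just before it. calibration takes no time and is no camera call.
- bot.finish_job(): hands the job in; it is judged then, once.
The state is a dict: "time": time; "q": joint angles; "joint_vel": joint speeds; "joint_torque": joint torques, N m; "tool_pos": TCP position; "tcp_rot": TCP orientation; "wrist_force": force on the tool from outside, world axes, zero at the start; "torque": the same for the moment, N m; "width": opening from 0.0 (shut) to 1.0 (fully open); "grip_force": force on a finger pad.
Only numpy, scipy, OpenCV 4.12 (cv2) and the standard library are available. Lean on these libraries where they do the work, as an engineer would, in place of code of your own. Each camera call takes 0.05 s, during which the arm holds its last target. There are 200 camera calls.

### The job

Blow the dust off the glass check cell where it stands: press the black nozzle cap of the air canister fully down for a moment and let it spring back up. Then take the cell out of its seat, gripping it only by its two frosted sides and never touching its clear windows with the fingers, and hold it upright in the light path midway between the two lens heads of the infrared detector, its clear windows square to the lenses and centred on them, without touching the detector. Finish while still holding the cell there; do not put it down or let go, and leave everything else on the bench undisturbed.

Things in the scene. Friction and masses are not known exactly. Their poses are not given: they have to be found in the camera images.
- stand: fixed blow-off stand: grey base plate 100 x 250 x 10 mm with an air canister (white and blue, 50 mm across, 104 mm high) clamped on it at y = +75 mm and a black square seat for the cell (52 mm wide, rim 88 mm above the bench) at y = -75 mm. Origin: centre of the plate's underside, on the bench; x across the plate, y along it from seat to canister, z up. A thumb-screw post stands beside the canister at x = +36 mm, 72 mm high.
- cap_top (a point): centre of the round top (25 mm across, a shallow dish) of the canister's black nozzle cap, about 131 mm above the bench when up; press here straight down
- cap (a joint): travel of the sprung nozzle cap: 0 m = up, 0.006 m = fully down; takes about 2 N to start and 6 N at the bottom, where it meets a firm stop; springs back when released
- seat (a point): centre of the floor of the cell's seat, a square pocket 37 mm wide and 8 mm deep, its floor 80 mm above the bench
- cell: sealed glass check cell standing loose in the seat: 34 mm across its two white frosted sides (body x axis), 40 mm across its two clear windows (body y axis), 60 mm high plus a blue plug 9 mm across and 6 mm high on top; about 80 g. Origin: centre of its underside, z up. In the seat its windows face along the stand's y axis, one towards the nozzle.
- cell_mid (a point): centre of the cell's windows, on the cell's upright axis 33 mm above its underside; axes as the cell
- frosted_a: frosted side of the cell at its +x, a white plate 34 mm wide and 60 mm high whose outer face is 17 mm from the cell's axis; origin: middle of its lower edge
- frosted_b: the other frosted side, at the cell's -x
- window_a: clear window of the cell at its +y, 30 mm wide, from 10 to 56 mm above the cell's underside, its outer face 20 mm from the cell's axis; origin: middle of its lower edge
- window_b: the other clear window, at the cell's -y
- ir_detector: fixed infrared gas detector: grey and yellow housing 92 x 220 mm, top 56 mm above the bench, with two dark grey lens heads on aluminium uprights that face each other along its y axis (44 mm across, beam axis 135 mm above the bench, tops 158 mm above it, 92 mm free between the lenses). Origin: centre of its underside, on the bench; y along the beam, x across it, z up.
- beam_mid (a point): middle of the light path, 135 mm above the bench, halfway between the lenses; axes as the detector (y along the beam). The light is about 14 mm across.
- flask: bystander: clear glass stoppered flask, 55 mm across, 118 mm high, at the back
- leak_bottle: bystander: small amber dropper bottle, 33 mm across, 100 mm high, on the left
- cal_cup: bystander: blue calibration cup, 39 mm across, 32 mm high, on the left
- filter_disc: bystander: pale inlet filter disc, 36 mm across, 14 mm high, on the right
- battery_pack: bystander: dark grey battery pack 46 x 89 x 21 mm, lying in front
- screwdriver: bystander: red screwdriver, 200 mm long, lying in front on the left
Things that resemble listed ones, but are neither listed nor needed, are in the scene too. What is shaped like the cell but yellow is not meant.

How it is judged:
By the outcome, as a careful person would: the job done as asked, in the order asked, and still so for the second after the job is handed in, while the arm keeps its last pose, push and grip.
It also fails if it takes over 51 s, if anything falls off the work surface, if the arm or the gripper's body presses on something with over 40 N, if the wrist force passes 120 N, or if a joint passes its speed limit or range.

## Working session

There is one attempt and no reset: what is moved stays moved. The work goes in short steps, Python scripts to look and compute and a tool call to move; the robot and the scene stay as the last step left them, time stands still between calls to the robot, and variables do not carry over. Pictures are saved under pics/ and viewed, at most 12 in all, crops included, and the job is handed in when it is done.

Besides the shell and the picture viewer there is one more tool, called by a JSON object that holds its "method" and its "body". step_arm: Moves the arm, as the interface text tells. Its arguments: {"type":"object","properties":{"motion":{"type":"array","items":{"type":"array","items":{"type":"number"}}},"force":{"type":"number"}},"required":["motion"]}

```bash
mkdir -p pics
cat > h.py <<'E'
import numpy as np, cv2, pickle
from scipy.spatial.transform import Rotation as R
from workcell import bot
def cam(n):
    s=bot.read_state(); p,d=bot.read_camera(n); c=bot.calibration(n)
    if n=="wrist":
        T=np.eye(4);T[:3,:3]=R.from_rotvec(s["tcp_rot"]).as_matrix();T[:3,3]=s["tool_pos"]; T=T@np.array(c["T_tool_cam"])
    else:
        T=np.eye(4);o=np.array(c["orientation"]);T[:3,:3]=o if o.shape==(3,3) else R.from_rotvec(o).as_matrix();T[:3,3]=c["origin"]
    r=dict(p=p,d=d,K=np.array(c["mtx"]),T=T,c=c); pickle.dump(r,open(f"{n}.pkl","wb")); return r
def load(n): return pickle.load(open(f"{n}.pkl","rb"))
def cloud(r):
    v,u=np.mgrid[:400,:640];d=r["d"];K=r["K"]
    P=np.stack([(u-K[0,2])/K[0,0]*d,-(v-K[1,2])/K[1,1]*d,-d],-1)
    W=P@r["T"][:3,:3].T+r["T"][:3,3]; W[d<=0]=np.nan; return W
def ray(r,u,v,z):
    K=r["K"];w=r["T"][:3,:3]@np.array([(u-K[0,2])/K[0,0],-(v-K[1,2])/K[1,1],-1]);o=r["T"][:3,3]
    return o+w*(z-o[2])/w[2]
def save(r,name,box=None,k=1):
    p=r["p"][...,::-1]
    if box: p=p[box[1]:box[3],box[0]:box[2]]
    cv2.imwrite("pics/"+name,cv2.resize(p,None,fx=k,fy=k,interpolation=cv2.INTER_CUBIC))
E
python3 - <<'E'
from h import *
for n in ["scene","side"]:
    r=cam(n);print(n,r["c"]); save(r,n+"0.png")
print(bot.read_state())
E
```

```text
scene {'mtx': array([[453.37002982,   0.        , 316.07060201],
       [  0.        , 453.37002982, 196.8723968 ],
       [  0.        ,   0.        ,   1.        ]]), 'origin': array([-0.72997793,  0.8239429 ,  0.81451882]), 'orientation': array([ 0.66895838, -1.16647267, -1.87163463])}
side {'mtx': array([[370.77380214,   0.        , 322.5695085 ],
       [  0.        , 370.77380214, 205.03057629],
       [  0.        ,   0.        ,   1.        ]]), 'origin': array([ 0.62943332, -1.10510016,  0.78758224]), 'orientation': array([1.02579502, 0.05856924, 0.06517742])}
{'time': 0.1, 'q': array([-1.20792215e+00,  2.64738856e-01,  1.60523605e+00, -1.27438732e-05,
        1.27372972e+00, -3.69201548e-02]), 'joint_vel': array([-0.00091858, -0.00327695, -0.00390882,  0.00141575,  0.00024003,
        0.00180645]), 'joint_torque': array([ 4.19420667e-04, -5.16709256e+01, -3.68589914e+01, -4.20456288e-06,
        6.30129478e-03, -9.75200805e-06]), 'tool_pos': array([ 0.2624734 , -0.62115113,  0.23004616]), 'tcp_rot': array([-3.07699237e+00, -6.23413811e-01,  5.56793537e-04]), 'wrist_force': array([ 0.56073726, -0.16936185, -0.87607459]), 'torque': array([-0.01045326,  0.02742213,  0.01782834]), 'grip_force': 0.0, 'width': 1.0010688718911238}
```

View pics/scene0.png

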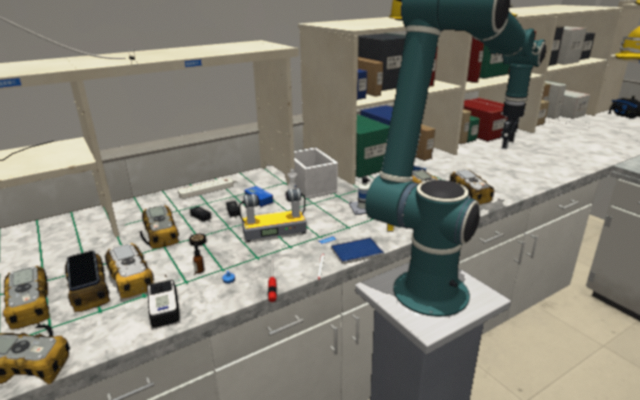

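View pics/side0.png

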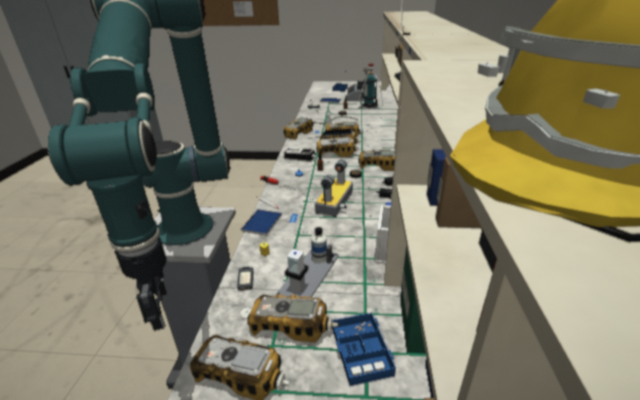

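The scene view shows the detector near (274,222). The side view shows the stand with the cell at (296,260), the canister at (320,240), the yellow decoy at (264,248) and the detector at (335,192). The white one standing in the black seat fits the cell. I'll enlarge it to confirm and measure.

Run:
```python
from h import *
r=load("side"); save(r,"side_crop.png",(230,150,390,310),3.7)
W=cloud(r)
for u,v in [(296,252),(296,258),(296,270),(320,230),(319,240),(264,248),(340,165),(326,182),(333,200),(318,285)]:
    print((u,v),W[v,u].round(3),r["p"][v,u])
# cloud by height in region
reg=(W[...,0]>.35)&(W[...,0]<.95)&(W[...,1]>-.75)&(W[...,1]<.4)
for lo,hi in [(.004,.02),(.075,.1),(.12,.15),(.15,.18)]:
    m=(reg&(W[...,2]>lo)&(W[...,2]<hi)).astype(np.uint8)
    n,l,st,c=cv2.connectedComponentsWithStats(m)
    for i in range(1,n):
        if st[i,4]>15:
            print(lo,st[i],W[l==i].mean(0).round(3),W[l==i].min(0).round(3),W[l==i].max(0).round(3))
```

```text
(296, 252) [ 0.478 -0.302  0.145] [169 181 208]
(296, 258) [ 0.48  -0.318  0.137] [195 199 199]
(296, 270) [ 0.479 -0.325  0.1  ] [116 125 122]
(320, 230) [ 0.533 -0.171  0.13 ] [29 29 30]
(319, 240) [ 0.53  -0.181  0.1  ] [217 219 204]
(264, 248) [ 0.344 -0.153  0.038] [134 119  42]
(340, 165) [0.576 0.264 0.149] [38 39 39]
(326, 182) [0.53  0.121 0.145] [35 38 39]
(333, 200) [0.555 0.142 0.055] [214 183  70]
(318, 285) [ 0.534 -0.282  0.007] [112 113 114]
0.004 [382 180  11   7  35] [0.783 0.375 0.012] [0.76  0.362 0.004] [0.804 0.395 0.02 ]
0.004 [343 189  10  16  22] [0.611 0.243 0.015] [0.593 0.182 0.01 ] [0.627 0.301 0.02 ]
0.004 [376 192  15   7  43] [0.762 0.265 0.012] [0.73  0.256 0.004] [0.787 0.291 0.02 ]
0.004 [315 209  26   8  69] [0.534 0.112 0.013] [0.484 0.096 0.004] [0.582 0.147 0.02 ]
0.004 [275 250  64  48 989] [ 0.505 -0.25   0.009] [ 0.413 -0.338  0.004] [ 0.587 -0.115  0.02 ]
0.004 [375 258  11   5  42] [ 0.724 -0.162  0.012] [ 0.708 -0.168  0.005] [ 0.74  -0.157  0.02 ]
0.004 [384 282  18   5  65] [ 0.754 -0.269  0.012] [ 0.73  -0.273  0.004] [ 0.78  -0.265  0.
[... 2740 characters left out ...]
 [ 0.73  -0.273  0.12 ] [ 0.78  -0.265  0.15 ]
0.12 [287 250  17  15 185] [ 0.475 -0.31   0.134] [ 0.454 -0.328  0.12 ] [ 0.496 -0.284  0.147]
0.12 [403 262  17  58 248] [ 0.772 -0.441  0.134] [ 0.766 -0.502  0.121] [ 0.789 -0.324  0.15 ]
0.15 [337 160   9   6  33] [0.577 0.281 0.154] [0.563 0.259 0.15 ] [0.595 0.302 0.157]
0.15 [322 175  10   6  44] [0.533 0.139 0.153] [0.514 0.12  0.15 ] [0.548 0.164 0.158]
0.15 [387 238  19  10 156] [ 0.753 -0.269  0.164] [ 0.73  -0.273  0.15 ] [ 0.779 -0.248  0.18 ]
0.15 [404 251  14  60 183] [ 0.771 -0.437  0.165] [ 0.77  -0.502  0.15 ] [ 0.781 -0.323  0.18 ]
0.15 [423 398  11   2  18] [ 0.771 -0.711  0.156] [ 0.763 -0.713  0.154] [ 0.78  -0.708  0.159]
```

View pics/side_crop.png

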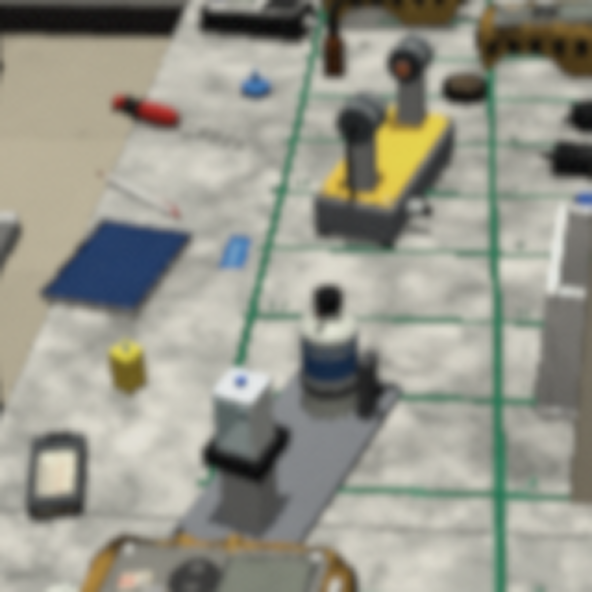

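The crop confirms the clear/white cell with a blue plug in the black seat (side pixel (296,257)). The yellow block at (264,248) is the decoy. Cap at about (0.527,-0.165) and cell at about (0.475,-0.306) are 150 mm apart, as they should be. I'll move to look with the wrist camera.

```bash
cat >> h.py <<'E'
def go(target,yang=None):
    "shift (cm) in tool axes and twist (deg) to reach target TCP with tool y at world angle yang"
    s=bot.read_state();M=R.from_rotvec(s["tcp_rot"]).as_matrix()
    d=M.T@(np.array(target)-s["tool_pos"])*100
    a=np.degrees(np.arctan2(M[1,1],M[0,1])); tw=None if yang is None else -((yang-a+90)%180-90)
    print("t",s["time"],"pos",s["tool_pos"].round(4),"yang",a.round(2),"z",M[:,2].round(4),"F",s["wrist_force"].round(1),"q",s["q"].round(2),"\nd",d.round(2),"twist",tw)
E
python3 - <<'E'
from h import *
go((.45,-.25,.32),-20)
print(bot.calibration("wrist"))
E
```

```text
t 0.1 pos [ 0.2625 -0.6212  0.23  ] yang -67.09 z [-8.e-04  2.e-03 -1.e+00] F [ 0.6 -0.2 -0.9] q [-1.21  0.26  1.61 -0.    1.27 -0.04] 
d [ 31.72 -26.91  -8.94] twist -47.093253713257184
{'mtx': array([[356.98378114,   0.        , 315.33247252],
       [  0.        , 356.98378114, 198.01967611],
       [  0.        ,   0.        ,   1.        ]]), 'T_tool_cam': array([[-8.86769287e-04,  9.62794199e-01,  2.70234238e-01,
         6.81136796e-02],
       [ 9.99999605e-01,  8.71592481e-04,  1.76161066e-04,
         2.52931606e-05],
       [-6.59272779e-05,  2.70234288e-01, -9.62794591e-01,
        -1.42361806e-01],
       [ 0.00000000e+00,  0.00000000e+00,  0.00000000e+00,
         1.00000000e+00]])}
```

{"method": "step_arm", "body": {"motion": [[0,3.5,-3,-1,-8],[0,7,-6,-2,-16],[0,10.5,-9,-3,-24],[0,14,-12,-4,-32],[0,17.5,-15,-5,-40],[0,21,-18,-6,-47.1],[0,24.5,-21,-7,-47.1],[0,28,-24,-8,-47.1],[0,31.7,-26.9,-8.9,-47.1],[0,31.7,-26.9,-8.9,-47.1],[0,31.7,-26.9,-8.9,-47.1],[0,31.7,-26.9,-8.9,-47.1]]}}

```text
time: 1.3
tool_pos: [0.4494, -0.2511, 0.3196]
tcp_rot: [-2.573, -1.801, 0.002]
wrist_force: [0.8, 0.4, 0.0]
width: 0.003
grip_force: 0.0
```

Run:
```python
from h import *
r=cam("wrist"); save(r,"w1.png")
W=cloud(r);go((.527,-.165,.2),-20)
for lo,hi in [(.12,.135),(.135,.143),(.143,.15),(.08,.093),(.06,.078)]:
    m=((W[...,2]>lo)&(W[...,2]<hi)).astype(np.uint8)
    n,l,st,c=cv2.connectedComponentsWithStats(m)
    for i in range(1,n):
        if st[i,4]>60:
            rc=cv2.minAreaRect(W[l==i][:,:2].astype(np.float32)*1000)
            print(lo,st[i],W[l==i].mean(0).round(4),np.median(W[l==i][:,2]).round(4),np.round(rc[0],1),np.round(rc[1],1),round(rc[2],1))
```

```text
t 1.35 pos [ 0.4492 -0.2514  0.3195] yang -20.07 z [-1.5e-03  3.0e-04 -1.0e+00] F [ 0.7 -0.3 -0.7] q [-0.56 -0.09  1.82 -0.    1.41 -0.21] 
d [10.79  4.36 11.94] twist -0.06567691265649955
0.12 [349  32  30  43 816] [ 0.5246 -0.164   0.1296] 0.1306 [ 526.2 -165.5] [24.5 31.8] 7.2
0.12 [609  56  31  30 352] [ 0.7322 -0.2586  0.1274] 0.1274 [ 737.7 -255. ] [30.3 15.1] 37.1
0.12 [339 190  36  39 176] [ 0.4752 -0.2862  0.1282] 0.1282 [ 468.6 -290.4] [47.5 22. ] 27.3
0.135 [622  59  18  26 181] [ 0.7308 -0.2589  0.1388] 0.1391 [ 732.1 -257.6] [21.4 10.8] 56.2
0.135 [ 340  194   38   40 1295] [ 0.4744 -0.3008  0.1394] 0.1397 [ 474.1 -302.1] [39.7 34. ] 69.1
0.143 [630  61  10  24 162] [ 0.73   -0.2601  0.1464] 0.1461 [ 730.2 -259.7] [18.4  6.4] 74.2
0.143 [355 213  10   9  68] [ 0.474  -0.302   0.1454] 0.1455 [ 473.9 -302.4] [8.4 7.7] 6.6
0.08 [578  48  62  39 309] [ 0.7425 -0.2568  0.0864] 0.0865 [ 756.5 -252.9] [61.8 16.7] 16.8
0.08 [627 118  13  96 638] [ 0.7704 -0.358   0.0853] 0.0846 [ 770.  -374.1] [108.5  11.1] 85.3
0.08 [330 176  49  47 771] [ 0.4719 -0.2898  0.0872] 0.0876 [ 475.  -302.3] [51.5 52.2] 70.5
0.08 [ 393  258   67   55 1628] [ 0.5297 -0.4345  0.0829] 0.083 [ 534.1 -431.6] [57.3 86.7] 48.0
0.06 [384  43  14  26 317] [ 0.559  -0.1747  0.0713] 0.0717 [ 559.8 -174.7] [24.  12.5] 70.7
0.06 [564  44  76  44 409] [ 0.7488 -0.2561  0.0689] 0.0689 [ 766.4 -252.6] [80.3 17.5] 13.2
0.06 [332  56  29  26  65] [ 0.5061 -0.1729  0.0708] 0.0714 [ 508.3 -173.2] [ 8.8 38.2] 31.8
0.06 [ 612  111   28  153 1865] [ 0.7711 -0.3969  0.0689] 0.069 [ 770.9 -408. ] [180.4  28.9] 81.2
0.06 [ 352  244  112   70 2254] [ 0.5    -0.4095  0.0722] 0.0738 [ 512.8 -420.7] [ 78.6 147.1] 59.7
```

View pics/w1.png

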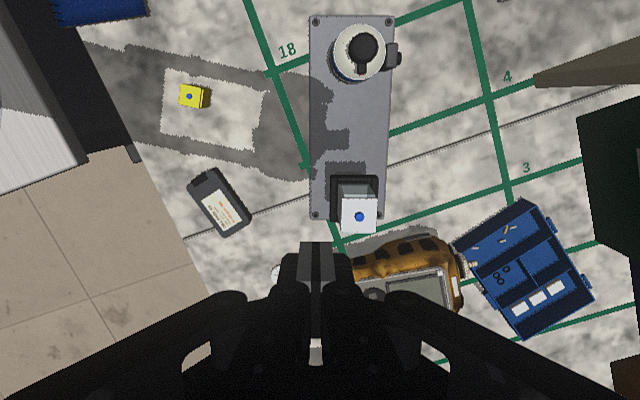

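The wrist view shows the cell top (359,213), the cap (363,48) with its nozzle towards the cell, and the post to the right at (392,55). The cell top measures 34x39.7 mm, centred (474.1,-302.2), long axis at about 70°. Adding 150 mm along that axis gives the cap at (525.5,-161.5), which agrees with the depth. I'll move above the cap.

{"method": "step_arm", "body": {"motion": [[0,3.5,1.4,3,0],[0,7,2.8,6,0],[0,11.1,4.1,10,0],[0,11.1,4.1,14,0],[0,11.1,4.1,17,0],[0,11.1,4.1,17.8,0],[0,11.1,4.1,17.8,0],[0,11.1,4.1,17.8,0]]}}

```text
time: 2.15
tool_pos: [0.5274, -0.1618, 0.1439]
tcp_rot: [2.573, 1.799, 0.002]
wrist_force: [0.9, -0.4, 0.6]
width: 0.004
grip_force: 0.0
```

Run:
```python
from h import *
r=cam("wrist"); save(r,"w2.png",(200,60,440,260),3)
W=cloud(r);go((.5255,-.1615,.131),-20)
m=((W[...,2]>.127)&(W[...,2]<.135)&(abs(W[...,0]-.5255)<.03)&(abs(W[...,1]+.16)<.03))
v,u=np.where(m);print(len(v),W[m].mean(0),W[m].min(0),W[m].max(0),u.min(),u.max(),v.min(),v.max())
```

```text
t 2.2 pos [ 0.5279 -0.1618  0.1446] yang -20.08 z [ 0.0036 -0.0013 -1.    ] F [-0.4  0.2 -0.2] q [-0.34  0.1   1.96 -0.    1.07  0.01] 
d [-0.06 -0.24  1.36] twist -0.07876449521867812
935 [ 0.52761914 -0.15558095  0.13039425] [ 0.51394949 -0.16774397  0.12700392] [ 0.53824005 -0.14911909  0.13252978] 288 339 222 252
```

View pics/w2.png

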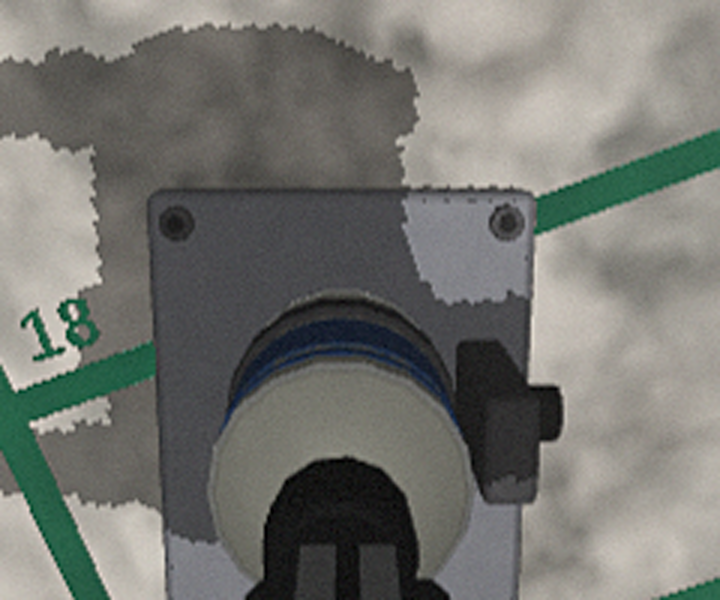

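The fingers are over the cap (crop (340,520)). The cap's far edge gives a centre of about (0.526,-0.1615), so I shift 2 mm and press.

{"method": "step_arm", "body": {"motion": [[0,-0.05,-0.2,0.7,0],[0,-0.05,-0.2,1.2,0],[0,-0.05,-0.2,1.5,0],[0,-0.05,-0.2,1.8,0],[0,-0.05,-0.2,1.8,0],[0,-0.05,-0.2,1.8,0]]}}

```text
time: 2.8
tool_pos: [0.5251, -0.1606, 0.1255]
tcp_rot: [2.572, 1.802, 0.001]
wrist_force: [-1.7, -1.0, 6.7]
width: 0.0
grip_force: 3.2
```

{"method": "step_arm", "body": {"motion": [[0,0,0,0.1,0],[0,0,0,0.15,0],[0,0,0,0.15,0]]}}

```text
time: 3.1
tool_pos: [0.5251, -0.1606, 0.1253]
tcp_rot: [2.572, 1.802, 0.001]
wrist_force: [-4.8, -0.5, 13.7]
width: 0.001
grip_force: 7.0
```

On the firm stop (the force rose 7 N in 0.2 mm). Release and rise.

{"method": "step_arm", "body": {"motion": [[0,0,0,-1.5,0],[0,0,0,-5,0],[0,0,0,-10,0],[0,0,0,-15,0],[8.5,-2,0,-19,0],[8.5,-4,0,-19,0],[8.5,-4,0,-19,0],[8.5,-4,0,-19,0]]}}

```text
time: 3.9
tool_pos: [0.5103, -0.1973, 0.3121]
tcp_rot: [-2.573, -1.8, 0.0]
wrist_force: [0.7, 0.0, -0.8]
width: 0.679
grip_force: 0.0
```

Run:
```python
from h import *
r=cam("wrist")
W=cloud(r);go((.54,.20,.32),-20)
m=((W[...,2]>.12)&(W[...,2]<.138)&(abs(W[...,0]-.5255)<.03)&(abs(W[...,1]+.16)<.03))
print(m.sum(),np.percentile(W[m][:,2],[50,90]))
```

```text
t 3.95 pos [ 0.5102 -0.197   0.3116] yang -20.01 z [-0.0019  0.0016 -1.    ] F [-0.1  0.2 -0.1] q [-0.41 -0.02  1.77  0.    1.39 -0.07] 
d [ 38.32 -10.79  -0.79] twist -0.011494553204755675
676 [0.13058878 0.13175168]
```

The cap sprang back (top at 0.131). Now a look at the detector.

{"method": "step_arm", "body": {"motion": [[8.5,4.5,-1.2,-1,0],[8.5,9,-2.4,-2,0],[8.5,13.5,-3.6,-3,0],[8.5,18,-4.8,-4,0],[8.5,22,-6,-5,0],[8.5,26,-7.2,-5,0],[8.5,30,-8.4,-5,0],[8.5,33,-9.5,-5,0],[8.5,33,-9.5,-5,0],[8.5,33,-9.5,-5,0],[8.5,33,-9.5,-5,0]]}}

```text
time: 5.05
tool_pos: [0.5339, 0.1445, 0.3619]
tcp_rot: [-2.573, -1.802, 0.003]
wrist_force: [0.4, 0.1, 0.6]
width: 0.996
grip_force: 0.0
```

Run:
```python
from h import *
r=cam("wrist"); save(r,"w3.png")
W=cloud(r);go((.474,-.302,.25),-20)
reg=(W[...,0]>.4)&(W[...,0]<.7)
for lo,hi in [(.125,.145),(.145,.151),(.151,.165),(.113,.162),(.045,.062),(.054,.062)]:
    m=(reg&(W[...,2]>lo)&(W[...,2]<hi)).astype(np.uint8)
    n,l,st,c=cv2.connectedComponentsWithStats(m)
    for i in range(1,n):
        if st[i,4]>100:
            P=W[l==i];rc=cv2.minAreaRect(P[:,:2].astype(np.float32)*1000)
            print(lo,st[i],P.mean(0).round(4),P[:,2].max().round(4),np.round(rc[0],1),np.round(rc[1],1),round(rc[2],1))
```

```text
t 5.1 pos [0.5341 0.1441 0.3621] yang -20.04 z [-1.2e-03 -6.0e-04 -1.0e+00] F [-0.7  0.1 -0.1] q [ 0.22 -0.02  1.68 -0.    1.48  0.57] 
d [-43.96   9.65  11.25] twist -0.03941308727792148
0.125 [283   0  49  41 340] [0.5711 0.271  0.14  ] 0.145 [573.2 276.3] [33.3 45. ] 69.8
0.125 [293 138  46  49 259] [0.5432 0.1572 0.1401] 0.145 [544.  151.5] [37.  59.6] 37.8
0.145 [285   0  45  38 434] [0.5729 0.2732 0.1484] 0.151 [573.4 276.1] [30.6 40.1] 70.5
0.145 [295 141  42  50 463] [0.5358 0.1506 0.1483] 0.151 [534.3 146.6] [49.2 40.8] 74.1
0.151 [ 288    0   38   36 1016] [0.5737 0.2777 0.1548] 0.1595 [573.1 276.1] [28.7 33.2] 70.1
0.151 [ 299  142   34   50 1331] [0.5338 0.1447 0.1548] 0.1592 [534.1 146. ] [49.3 32.5] 71.8
0.113 [ 283    0   49   41 1810] [0.573  0.2753 0.1504] 0.1595 [573.2 276.3] [33.3 45. ] 69.8
0.113 [ 293  138   46   63 2191] [0.5345 0.1465 0.1507] 0.1592 [532.1 139. ] [67.4 45.6] 73.3
0.045 [ 268    0   85  181 9930] [0.5566 0.2191 0.0552] 0.0594 [554.1 212.9] [213.5  92.5] 73.3
0.045 [363 329  36  22 294] [ 0.5277 -0.1431  0.0521] 0.062 [ 527.3 -150.7] [33.1 53.5] 82.3
0.045 [400 338  15  19 112] [ 0.5614 -0.1682  0.0525] 0.0618 [ 564.5 -173.3] [21.5 21.4] 72.2
0.054 [ 271    0   78  179 8541] [0.5567 0.2196 0.0559] 0.0594 [554.9 214.6] [207.   81.9] 73.2
0.054 [365 334  33  17 114] [ 0.5284 -0.1419  0.0581] 0.062 [ 528.5 -145.7] [19.4 48.5] 81.3
```

View pics/w3.png

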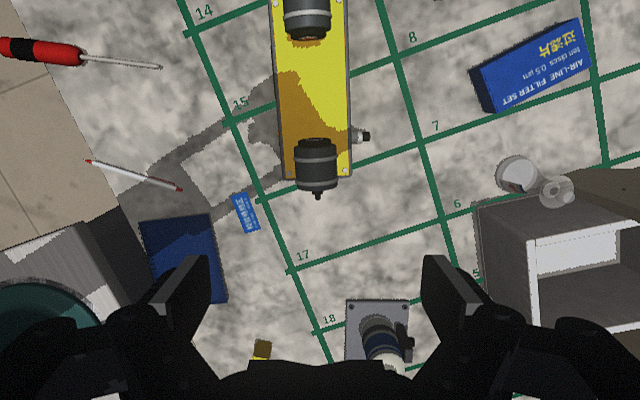

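The view shows the detector; near head at (316,163), far head (308,15) cut off by the frame. I'll shift 90 mm forward and measure properly.

{"method": "step_arm", "body": {"motion": [[8.5,4.5,0,0,0],[8.5,9,0,0,0],[8.5,9,0,0,0],[8.5,9,0,0,0]]}}

```text
time: 5.5
tool_pos: [0.5653, 0.2289, 0.3621]
tcp_rot: [2.573, 1.802, -0.003]
wrist_force: [0.2, 0.0, 0.7]
width: 0.993
grip_force: 0.0
```

Run:
```python
from h import *
r=cam("wrist"); save(r,"w4.png",(200,0,440,300),2)
W=cloud(r);go((.474,-.302,.25),-20)
for nm,box in [("near",(.46,.60,.08,.21)),("far",(.5,.66,.225,.34))]:
  for lo,hi in [(.115,.162),(.150,.162),(.154,.162)]:
    m=(W[...,2]>lo)&(W[...,2]<hi)&(W[...,0]>box[0])&(W[...,0]<box[1])&(W[...,1]>box[2])&(W[...,1]<box[3])
    P=W[m];rc=cv2.minAreaRect(P[:,:2].astype(np.float32)*1000)
    d=np.array([np.cos(np.radians(73.2)),np.sin(np.radians(73.2))]);n=np.array([d[1],-d[0]])
    print(nm,lo,len(P),P.mean(0).round(4),np.round(rc[0],1),np.round(rc[1],1),round(rc[2],1),"along",np.percentile(P[:,:2]@d,[.5,99.5]).round(4),"across",np.percentile(P[:,:2]@n,[1,99]).round(4))
m=((W[...,2]>.050)&(W[...,2]<.060)&(W[...,0]>.45)&(W[...,0]<.66)&(W[...,1]>.06)&(W[...,1]<.35)).astype(np.uint8)
k,l,st,c=cv2.connectedComponentsWithStats(m);i=1+st[1:,4].argmax();print(cv2.minAreaRect(W[l==i][:,:2].astype(np.float32)*1000))
```

```text
t 5.55 pos [0.5651 0.2283 0.3624] yang -20.04 z [-8.e-04 -1.e-03 -1.e+00] F [ 0.7 -0.1  0.3] q [ 0.34  0.09  1.57 -0.    1.48  0.69] 
d [-52.93   9.62  11.3 ] twist -0.043227505499629615
near 0.115 1981 [0.5356 0.1498 0.1496] [532.3 139.4] [67.3 45.5] 73.6 along [0.2586 0.3206] across [0.4479 0.4905]
near 0.15 1210 [0.5343 0.1459 0.1544] [534.3 146. ] [50.  35.2] 73.8 along [0.27   0.3186] across [0.4533 0.485 ]
near 0.154 747 [0.5336 0.1442 0.1559] [532.6 143.8] [44.7 26.5] 73.9 along [0.2699 0.3134] across [0.4574 0.4803]
far 0.115 2410 [0.5775 0.2889 0.1511] [578.6 294.4] [69.7 45.2] 72.8 along [0.4158 0.4801] across [0.4475 0.4905]
far 0.15 1654 [0.577  0.2881 0.1545] [575.6 286.2] [49.7 35.3] 72.5 along [0.416  0.4649] across [0.453 0.485]
far 0.154 1056 [0.5773 0.289  0.156 ] [577.1 288.9] [43.7 26.4] 72.4 along [0.4218 0.4649] across [0.4578 0.4806]
((555.6521606445312, 216.28598022460938), (217.03530883789062, 89.09984588623047), 73.20130920410156)
```

View pics/w4.png

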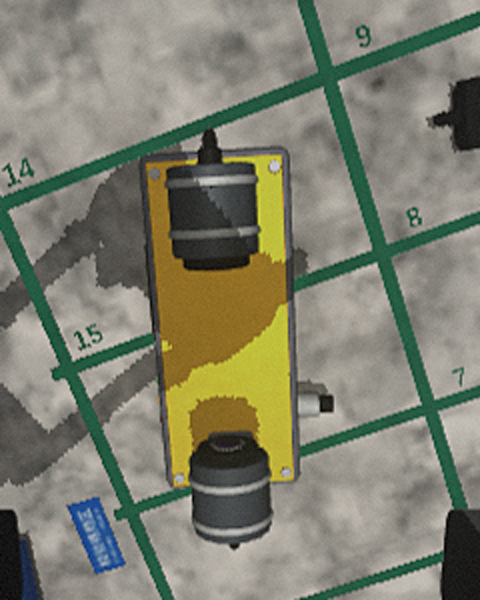

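Near head at crop (231,490), far head (212,215). Inner lens faces are 95 mm apart (stated 92); midpoint (0.5553,0.2167), beam angle about 73.4°, and the housing centre agrees. Now go above the cell.

{"method": "step_arm", "body": {"motion": [[8.5,-4.5,0.8,0,0.2],[8.5,-9,1.6,0,0.2],[8.5,-13.5,2.4,0,0.2],[8.5,-18,3.2,0,0.2],[8.5,-22.5,4,0,0.2],[8.5,-27,4.8,1,0.2],[8.5,-31,5.6,2,0.2],[8.5,-35,6.4,3,0.2],[8.5,-39,7.2,5,0.2],[8.5,-43,8,7,0.2],[8.5,-47,8.8,9,0.2],[8.5,-50,9.4,10,0.2],[8.5,-52.9,9.6,11.3,0.2],[8.5,-52.9,9.6,11.3,0.2],[8.5,-52.9,9.6,11.3,0.2],[8.5,-52.9,9.6,11.3,0.2],[8.5,-52.9,9.6,11.3,0.2]]}}

```text
time: 7.25
tool_pos: [0.4748, -0.3, 0.2509]
tcp_rot: [2.575, 1.798, 0.001]
wrist_force: [-0.5, -0.4, -0.0]
width: 0.993
grip_force: 0.0
```

Run:
```python
from h import *
r=cam("wrist")
W=cloud(r);go((.474,-.302,.098),-20.2)
for lo,hi in [(.136,.1435),(.1435,.15),(.08,.093)]:
    m=((W[...,2]>lo)&(W[...,2]<hi)&(abs(W[...,0]-.474)<.05)&(abs(W[...,1]+.3)<.05)).astype(np.uint8)
    n,l,st,c=cv2.connectedComponentsWithStats(m);i=1+st[1:,4].argmax()
    P=W[l==i];print(lo,st[i],P.mean(0).round(4),cv2.minAreaRect(P[:,:2].astype(np.float32)*1000))
```

```text
t 7.3 pos [ 0.4749 -0.2999  0.2507] yang -20.13 z [ 1.3e-03 -7.0e-04 -1.0e+00] F [ 0.1 -0.5  0.2] q [-0.61  0.04  1.83  0.    1.28 -0.26] 
d [-0.23 -0.03 15.27] twist 0.06771576832801429
0.136 [ 293  170   47   52 2003] [ 0.4741 -0.3016  0.1397] ((474.21368408203125, -302.27935791015625), (39.53657913208008, 33.850807189941406), 68.74566650390625)
0.1435 [310 194  12  12 113] [ 0.4742 -0.302   0.1456] ((473.8294372558594, -302.46014404296875), (8.568602561950684, 7.979644298553467), 70.31463623046875)
0.08 [ 286  151   61   59 1230] [ 0.4786 -0.294   0.0874] ((474.6284484863281, -302.402099609375), (51.50859832763672, 52.20536804199219), 69.81024169921875)
```

{"method": "step_arm", "body": {"motion": [[8.5,-0.25,0,4,0],[8.5,-0.25,0,8,0],[8.5,-0.25,0,11,0],[8.5,-0.25,0,13,0],[8.5,-0.25,0,14.5,0],[8.5,-0.25,0,15.2,0],[8.5,-0.25,0,15.2,0],[8.5,-0.25,0,15.2,0],[5,-0.25,0,15.2,0],[4.5,-0.25,0,15.2,0],[4,-0.25,0,15.2,0],[3.6,-0.25,0,15.2,0],[3.2,-0.25,0,15.2,0],[2.8,-0.25,0,15.2,0],[2.8,-0.25,0,15.2,0],[2.8,-0.25,0,15.2,0]], "force": 35}}

```text
time: 8.9
tool_pos: [0.4739, -0.303, 0.0982]
tcp_rot: [2.576, 1.797, 0.0]
wrist_force: [-1.5, 1.1, 3.9]
width: 0.393
grip_force: 35.3
```

{"method": "step_arm", "body": {"motion": [[2.8,0,0,-1,0],[2.8,0,0,-2.5,0],[2.8,0,0,-5,0],[2.8,0,0,-8,0],[2.8,0,0,-11,0],[2.8,0,0,-14,0],[2.8,0,0,-14,0],[2.8,0,0,-14,0]]}}

```text
time: 9.7
tool_pos: [0.4738, -0.303, 0.2392]
tcp_rot: [2.575, 1.797, 0.001]
wrist_force: [-0.4, -0.2, -0.5]
width: 0.396
grip_force: 36.2
```

Run:
```python
from h import *
r=cam("wrist"); save(r,"w5.png",(200,50,440,250),3)
W=cloud(r);go((.5553,.2167,.30),-16.6)
s=bot.read_state();z=s["tool_pos"][2]
for lo,hi in [(z+.036,z+.044),(z+.0445,z+.054)]:
    m=((W[...,2]>lo)&(W[...,2]<hi)&(abs(W[...,0]-.474)<.05)&(abs(W[...,1]+.3)<.05)).astype(np.uint8)
    n,l,st,c=cv2.connectedComponentsWithStats(m);i=1+st[1:,4].argmax()
    P=W[l==i];print(st[i],P.mean(0).round(4),np.median(P[:,2])-z,cv2.minAreaRect(P[:,:2].astype(np.float32)*1000))
```

```text
t 9.75 pos [ 0.473  -0.3024  0.2375] yang -20.19 z [-7.e-04  4.e-04 -1.e+00] F [ 0.2 -0.  -2. ] q [-0.61  0.05  1.84 -0.    1.25 -0.26] 
d [ 51.56 -10.2   -6.23] twist -3.592383211232786
[  220   248   191   111 10842] [ 0.475  -0.2984  0.2798] 0.042923794357658696 ((473.9949035644531, -300.555419921875), (38.310150146484375, 59.701019287109375), 68.77871704101562)
[ 144  284  115   39 1526] [ 0.4478 -0.2824  0.2876] 0.050225463489857125 ((446.2112121582031, -281.8028564453125), (11.535778999328613, 32.622413635253906), 55.95261764526367)
```

View pics/w5.png

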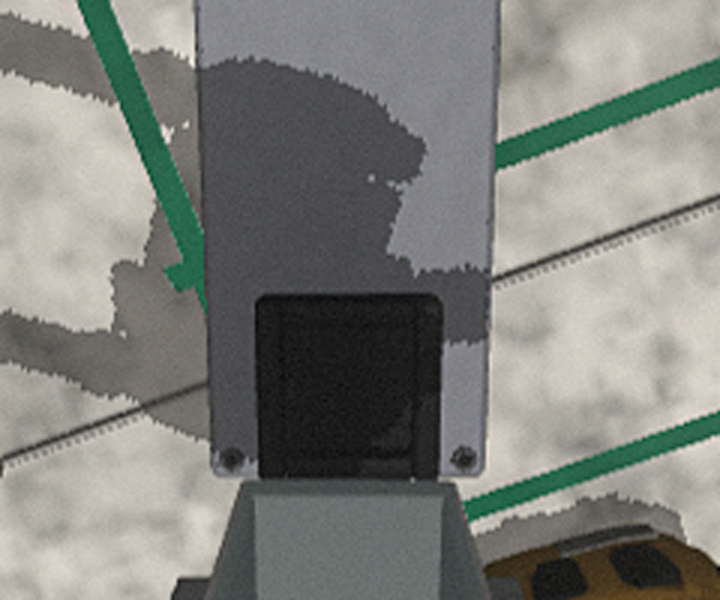

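The seat is empty and the cell is held squarely, with the window face at crop (350,540). Carry it above the detector.

{"method": "step_arm", "body": {"motion": [[2.8,0,0,-3,0],[2.8,3,-0.6,-5,0],[2.8,7,-1.4,-6.2,0],[2.8,11,-2.2,-6.2,0],[2.8,15,-3,-6.2,0],[2.8,19,-3.8,-6.2,0],[2.8,23,-4.6,-6.2,-1],[2.8,27,-5.4,-6.2,-2],[2.8,31,-6.2,-6.2,-3],[2.8,35,-7,-6.2,-3.6],[2.8,39,-7.8,-6.2,-3.6],[2.8,43,-8.6,-6.2,-3.6],[2.8,46,-9.2,-6.2,-3.6],[2.8,49,-9.8,-6.2,-3.6],[2.8,50.5,-10,-6.2,-3.6],[2.8,51.6,-10.2,-6.2,-3.6],[2.8,51.6,-10.2,-6.2,-3.6],[2.8,51.6,-10.2,-6.2,-3.6],[2.8,51.6,-10.2,-6.2,-3.6]]}}

```text
time: 11.65
tool_pos: [0.5559, 0.2155, 0.2997]
tcp_rot: [2.52, 1.876, -0.001]
wrist_force: [0.7, -0.5, -1.3]
width: 0.393
grip_force: 36.2
```

Run:
```python
from h import *
r=cam("wrist"); save(r,"w6.png",(200,100,440,300),3)
s=bot.read_state();M=R.from_rotvec(s["tcp_rot"]).as_matrix()
W=cloud(r);go((.5553,.2167,.12),-16.6)
L=(W-s["tool_pos"])@M*1000  # tool frame mm
# window/front face & top in tool frame
m=(abs(L[...,1])<14)&(L[...,2]>-60)&(L[...,2]<25)&(abs(L[...,0])<30)
P=L[m];Q=r["p"][m]
for a,b in zip(np.arange(-60,25,6),np.arange(-54,31,6)):
    k=(P[:,2]>=a)&(P[:,2]<b)
    if k.sum()>20:print(a,k.sum(),np.percentile(P[k,0],[2,50,98]).round(1),Q[k].mean(0).round())
v,u=np.where(m);print(u.min(),u.max(),v.min(),v.max())
```

```text
t 11.7 pos [0.556  0.2155 0.2999] yang -16.67 z [ 2.e-04 -3.e-04 -1.e+00] F [-0.2  0.  -1.1] q [ 0.33  0.08  1.69 -0.    1.37  0.62] 
d [ 0.1  -0.11 17.99] twist -0.07327247213106602
-54 28 [-1.5  1.7  5. ] [ 32.  52. 108.]
-48 1378 [-13.6   2.6  16.9] [ 87.  94. 115.]
-42 7610 [-15.    6.2  20.5] [140. 140. 137.]
-36 650 [19.5 20.6 21.2] [91. 96. 94.]
-30 541 [20.  20.6 21.1] [91. 97. 94.]
-24 470 [20.1 20.6 21.1] [93. 98. 96.]
-18 423 [20.1 20.6 21.1] [ 95. 101.  98.]
-12 357 [20.1 20.6 21. ] [ 97. 102.  99.]
-6 321 [20.1 20.6 21.1] [ 98. 104. 100.]
0 296 [20.1 20.6 21. ] [76. 81. 77.]
6 193 [-5.7 -4.8 20.8] [111. 112. 109.]
12 27 [17.4 17.6 17.9] [85. 85. 64.]
272 362 210 358
```

View pics/w6.png

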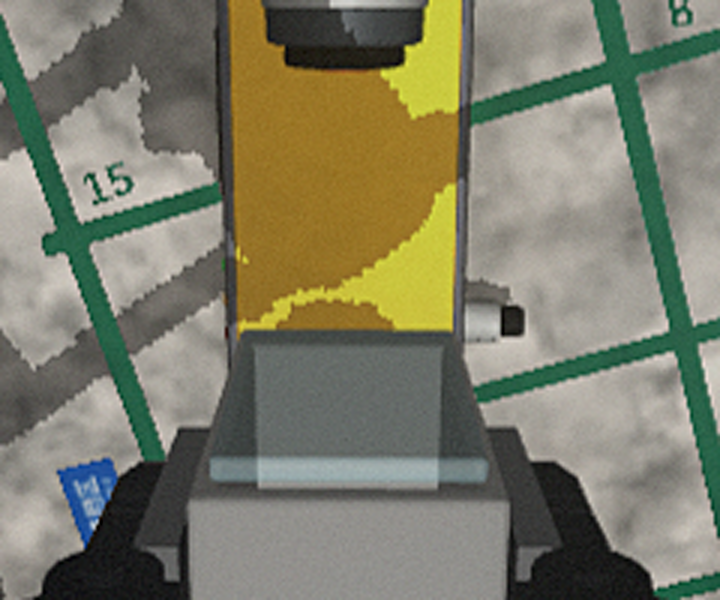

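The cell is held upright: front window at a constant x=+20.6 mm in the tool frame, top 42 mm behind the TCP, so cell_mid sits 15 mm above the TCP. Centred on the lens (crop column 345 against the cell's 348). Descend to TCP z 0.120.

{"method": "step_arm", "body": {"motion": [[2.8,0,-0.1,2,0],[2.8,0,-0.1,5,0],[2.8,0,-0.1,8,0],[2.8,0,-0.1,11,0],[2.8,0,-0.1,13,0],[2.8,0,-0.1,15,0],[2.8,0,-0.1,16.5,0],[2.8,0,-0.1,17.5,0],[2.8,0,-0.1,18,0],[2.8,0,-0.1,18,0],[2.8,0,-0.1,18,0],[2.8,0,-0.1,18,0]]}}

```text
time: 12.9
tool_pos: [0.5559, 0.2173, 0.121]
tcp_rot: [2.518, 1.877, 0.003]
wrist_force: [0.2, 0.2, -0.4]
width: 0.396
grip_force: 36.2
```

Run:
```python
from h import *
s=bot.read_state();M=R.from_rotvec(s["tcp_rot"]).as_matrix()
r=cam("wrist"); save(r,"w7.png",(200,100,440,300),3)
go((.5551,.2161,.12),-16.6)
L=(cloud(r)-s["tool_pos"])@M*1000
def show(n,m):
    P=L[m]; print(n,m.sum(),np.percentile(P,[2,50,98],axis=0).round(1).tolist()) if m.sum() else print(n,0)
show("front",(abs(L[...,1])<14)&(L[...,2]>-36)&(L[...,2]<0)&(abs(L[...,0]-20)<5))
show("lens face/head",(abs(L[...,1])<30)&(L[...,2]<8)&(L[...,2]>-45)&(L[...,0]>35)&(L[...,0]<110))
show("lens front",(abs(L[...,1])<30)&(L[...,2]<8)&(L[...,2]>-45)&(L[...,0]>35)&(L[...,0]<60))
r=cam("side");W=cloud(r);save(r,"side_end.png",(290,140,380,230),6)
```

```text
t 12.95 pos [0.5558 0.2173 0.1209] yang -16.59 z [ 1.9e-03  7.0e-04 -1.0e+00] F [-0.1 -1.1 -1.1] q [ 0.33  0.21  1.89 -0.    1.05  0.62] 
d [-0.14 -0.03  0.09] twist 0.013483474832611364
front 2715 [[20.1, -13.4, -35.5], [20.6, 0.1, -21.5], [21.1, 13.5, -0.9]]
lens face/head 20800 [[48.6, -20.0, -36.8], [73.9, -0.5, -33.2], [93.7, 19.1, -21.9]]
lens front 4227 [[47.3, -19.1, -36.0], [54.8, -0.5, -30.6], [59.8, 18.2, -21.4]]
```

View pics/w7.png

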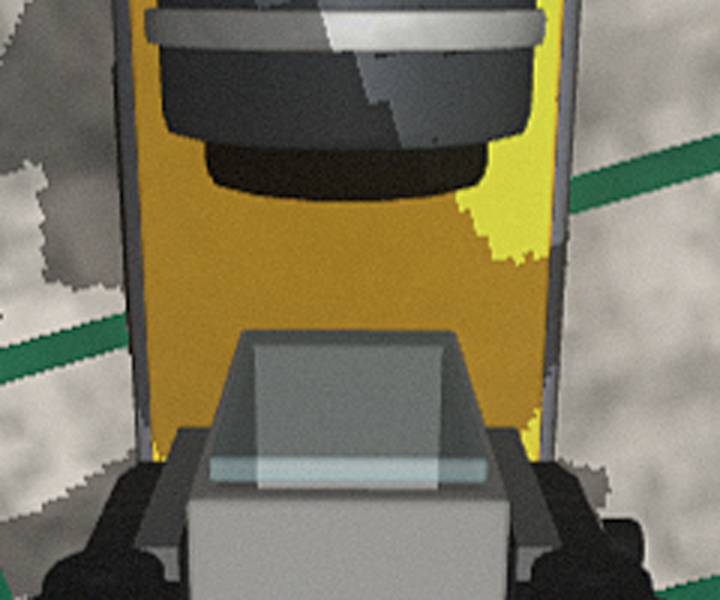

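View pics/side_end.png

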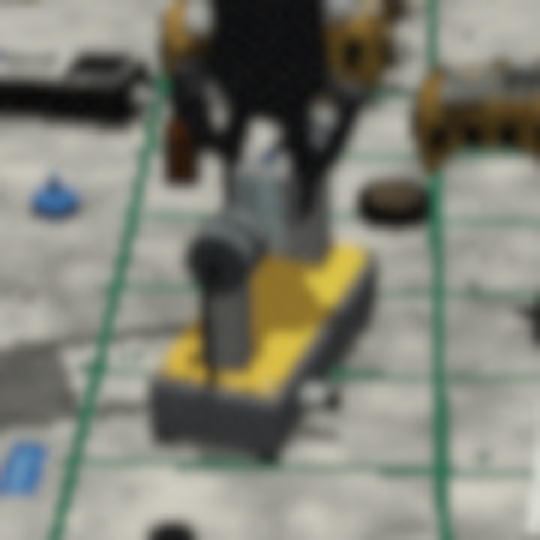

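The cell is between the lenses, touching nothing: lens face at 47 mm, cell centre at 0.6 mm, lateral offset about 0.5 mm. One sub-mm correction, then hand in.

{"method": "step_arm", "body": {"motion": [[2.8,-0.05,-0.04,0.07,0],[2.8,-0.05,-0.04,0.07,0],[2.8,-0.05,-0.04,0.07,0],[2.8,-0.05,-0.04,0.07,0],[2.8,-0.05,-0.04,0.07,0]]}}

```text
time: 13.5
tool_pos: [0.5545, 0.2166, 0.1191]
tcp_rot: [-2.519, -1.878, 0.0]
wrist_force: [-0.4, 0.6, -1.6]
width: 0.396
grip_force: 36.2
```

```bash
python3 -c "
from h import *
go((.5551,.2161,.12),-16.6)
print(bot.finish_job())"
```

```text
t 13.5 pos [0.5545 0.2166 0.1191] yang -16.59 z [-0.  0. -1.] F [-0.4  0.6 -1.6] q [0.33 0.21 1.89 0.   1.04 0.62] 
d [-0.03  0.07 -0.09] twist 0.005403445533517015
the job is handed in; nothing more can be done
None
```

I pressed the nozzle cap to its stop and it sprang back. The cell, gripped by its frosted sides, is held upright midway between the lenses, centred to about 1 mm by my measurements; I handed the job in at 13.5 s, and no verdict came back.

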